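Put a gas hob's burners back together after washing

ROBOT

A 6-joint arm with a two-finger parallel gripper is mounted at the origin on a cart in front of the work surface, level with it; the furniture and walls round the work are solid. World frame = base frame: x ahead of the robot, y to its left, z up, the work surface at z = 0. Lengths are in mm, angles in rad, forces in N, time in s.
With the tool pointing down it reaches from about 350 to 775 mm from the base axis. Payload 7.3 kg.
Tool frame: the origin (TCP) lies at the very end of the fingers, on their centre line; the grasp point (between the pads) lies 19 mm behind it; x points along the fingers, y is the direction in which the jaws open and shut, and the axes are right-handed (so a half turn about x gives the same grasp; the last joint's range is limited). The gripper opens to 92 mm and grips with 3 to 60 N. Pads are 19 mm wide; open, the fingers measure 130 mm over their backs; the gripper's body (75 mm by 190 mm) begins 47 mm behind the grasp point.
Start: joints at [-1.493, 0.342, 1.524, -0, 1.275, -0.146], TCP at [116.538, -511.922, 226.741] pointing down, gripper open.
Joint ranges: [-2.53, 2.53], [-0.77, 2.02], [0.04, 2.7], [-1, 4.14], [0.28, 2.66], [-3.11, 3.11]. Speed limits (rad/s): [2.57, 2.57, 3.14, 3.14, 3.14, 3.14].

INTERFACE

Orientations are given as [roll, pitch, yaw] about the fixed x, y, z axes, in that order (R = Rz(yaw) Ry(pitch) Rx(roll)).
In Python, from plant import bot gives the robot as it stands.
- The arm moves only by the tool step_arm, never from a script. Its argument "targets" is a list that holds one entry, the list of rows, each a list of 4 numbers: the shift along the tool's x, y, z in m, then the turn about the tool's x in degrees. A call has exactly 5 rows; each row is the pose to reach, as a shift and turn from the pose measured when the call began, along the tool's axes at that moment; what a row does not reach only later rows make up. A row lasts 1/12 s, in which the tool goes at most 41.7 mm and 7.16 degrees, less where a joint would pass 70% of its speed; a pose out of reach is approached as far as the arm can. A call with a gripper value outside its range is refused whole. "jaw" is the closure, from 0 (fully open) to 1 (shut), set as the call begins (left out, the last holds). The fingers move at their own pace and stop on an object; the grip force is fixed at half the most. Time passes only in rows, so rows that repeat a pose let the fingers close, or fill a call up. It gives the time, the measured TCP pose, the force and the opening at its end, in the units of the state.
- bot.get_obs(): the state, without advancing time (a new reading comes with each control period).
- bot.capture(name): name is "scene" or "top"; returns a dict with "color" (384x512x3 uint8, red, green, blue), "depth" (384x512 float32, mm along the optical axis (not along the pixel's ray), 0 where there is no reading), "fov_y" (degrees; the focal length in pixels is half the picture's height over the tangent of half this angle, whatever the lens; pixels are square), "cx", "cy" (the principal point, pixels), "rvec" (rotation vector, rad) and "tvec" (3), from world to camera coordinates, as OpenCV has them. Camera axes: x right, y down, z forward; pixel columns grow to the right and rows downward; lengths in mm; the calibration is good to about 2 mm. A picture is of the moment at which its call begins.
- bot.close_job(): hands the job in, once; it reports no verdict.
The state is a dict: "time": time; "joint_positions": joint angles; "dq": joint speeds; "tau": joint torques, N m; "tool_pos": TCP position; "tcp_rot": TCP orientation; "contact_force": force on the tool from outside, world axes, zero at the start; "moment": the same for the moment, N m; "grip_width": finger opening in mm.
Only numpy, scipy, OpenCV 4.12 (cv2) and the standard library are available. Lean on these libraries where they do the work, as an engineer would, in place of code of your own. Each camera call takes 0.05 s, during which the arm holds its last target. There are 200 camera calls.

TASK

The burners of the two-burner gas hob have been washed and their loose parts lie on the drainer. Put both burners back together: seat each silver burner head fully down in the socket of its own size on the hob, then lay the black cap of that size flat and centred on top of it. Do not disturb the drain cover, the wooden cup or the teaspoon that are drying among them.

Things in the scene. Friction and masses are not known exactly. Their poses are not given: they have to be found in the camera images.
- head_small_center (a point): small burner head: silver aluminium flame ring with dark flame slots all round, standing upright on the worktop; lies among the other parts. 28 mm high: below, a tapered foot 12 mm high (19 mm across at the bottom, 29 mm at its top); above it the round crown, 45 mm across and 16 mm high, with straight sides to grip and an open mouth in the top, 31 mm across and 12 mm deep. This point is on its axis, half-way up (14 mm above its underside); z is its axis, up. 0.11 kg.
- head_large_center (a point): large burner head: same form, 28 mm high: tapered foot 12 mm high (30 mm across at the bottom, 43 mm at its top), crown 60 mm across and 16 mm high, mouth 45 mm across and 12 mm deep. This point is on its axis, half-way up (14 mm above its underside); z is its axis, up. 0.19 kg.
- cap_small_center (a point): small burner cap: flat black iron disc, 52 mm across and 10 mm thick, on a tapered round boss 8 mm high (28 mm across where it meets the disc, 19 mm at the bottom) that drops into the mouth of the small head; 18 mm high in all, lying boss down. This point is on its axis, half-way up (9 mm above its underside, 1 mm above the lower face of the disc); z is its axis, up. 0.09 kg.
- cap_large_center (a point): large burner cap: flat black iron disc, 68 mm across and 10 mm thick, on a tapered round boss 8 mm high (42 mm across where it meets the disc, 33 mm at the bottom) that drops into the mouth of the large head; 18 mm high in all, lying boss down. This point is on its axis, half-way up (9 mm above its underside, 1 mm above the lower face of the disc); z is its axis, up. 0.17 kg.
- socket_small_rim (a point): small burner socket, fixed on the hob: upright aluminium ring, 38 mm outside, 32 mm bore, its rim 14 mm above the hob's top plate. It may be the front or the rear burner. This point is the centre of its rim; z up. With the small head fully seated the crown rests on the rim and the head's centre point is 2 mm above this point; with the small cap seated on that head the cap's centre point is 15 mm above the head's.
- socket_large_rim (a point): large burner socket, fixed on the hob: upright aluminium ring, 53 mm outside, 46 mm bore, its rim 14 mm above the hob's top plate. This point is the centre of its rim; z up. With the large head seated the head's centre point is 2 mm above this point; with the large cap seated on that head the cap's centre point is 15 mm above the head's.
- hob: steel two-burner tabletop gas hob, fixed, 425 x 250 mm, its top plate 55 mm above the worktop, long side away from the robot; two black knobs (to 28 mm above the plate) near its front edge. Origin on the worktop under the mid-point between the burners, which stand 88 mm before and behind it along its x axis; the front edge is 255 mm before the origin.
- drain_cover: bystander, leave alone: round pale metal drain cover, 95 mm across, with a small knob, 27 mm high, at the back of the drainer. Origin at the centre of its underside.
- cup: bystander, leave alone: pale wooden cup, 52 mm across and 53 mm high, standing among the burner parts. Origin at the centre of its underside.
- teaspoon: bystander, leave alone: steel teaspoon 139 x 30 x 10 mm, lying at the left of the burner parts, pointing roughly away from the robot. Origin under its centre; its length lies along its x axis.
Mind the look-alikes: they are no part of the job. What is shaped like the part that bears cap_small_center but red or yellow is not meant. Leave any blue look-alike of the part that bears cap_large_center alone.

How it is judged:
By the outcome, as a careful person would: the job done as asked, in the order asked, and still so for the second after the job is handed in, with the robot touching nothing.
It also fails if it takes over 99 s, if anything falls off the work surface, if the arm or the gripper's body presses on something with over 40 N, if the wrist force passes 120 N, or if a joint passes its speed limit or range.

## Working session

There is one attempt and no reset: what is moved stays moved. The work goes in short steps, Python scripts to look and compute and a tool call to move; the robot and the scene stay as the last step left them, time stands still between calls to the robot, and variables do not carry over. Pictures are saved under pics/ and viewed, about 12 in all and at most 16, crops included, and the job is handed in when it is done.

Besides the shell and the picture viewer there is one more tool, called after "Emit:" in YAML: its name, and indented under it one key for each argument. step_arm: Moves the arm, as the interface text tells. Its arguments: {"type":"object","properties":{"targets":{"type":"array","items":{"type":"array","items":{"type":"array","items":{"type":"number"}}}},"jaw":{"type":"number"}},"required":["targets"]}

```bash
mkdir -p pics; cat > h.py <<'E'
import numpy as np, cv2
from plant import bot
def cap(n):
    c=bot.capture(n); f=192/np.tan(np.radians(c["fov_y"])/2)
    R=cv2.Rodrigues(np.array(c["rvec"],float))[0]; t=np.array(c["tvec"],float).ravel()
    return c,f,R,t
def world(c,f,R,t):
    d=c["depth"]; v,u=np.mgrid[:384,:512]
    P=np.stack([(u-c["cx"])/f*d,(v-c["cy"])/f*d,d],-1)
    return (P-t)@R
def save(c,name): cv2.imwrite("pics/"+name,cv2.resize(c["color"][:,:,::-1],(800,600),interpolation=cv2.INTER_CUBIC))
E
python3 - <<'E'
from h import *
for n in("scene","top"):
    c,f,R,t=cap(n); save(c,n+"0.png"); np.savez(n+"0.npz",W=world(c,f,R,t),col=c["color"],d=c["depth"])
    print(n,f,-R.T@t,R.tolist(),c["cx"],c["cy"])
print(bot.get_obs())
E
```

```text
scene 347.64246708869587 [-25.52903312 661.56593653 478.33365872] [[-0.7183826173676032, -0.6955752343652217, 0.010075137807415369], [-0.3230831240406107, 0.32078044734330236, -0.8903466738087977], [0.6160711890879422, -0.6428646808932632, -0.45517171708682824]] 260.84171831607256 193.99055411426997
top 403.51414538204085 [ 380.22694517   69.85241967 1105.97333431] [[0.0071109136636055, -0.9999721870434713, 0.00224945468182991], [-0.9945024380946225, -0.007306998114871899, -0.1044581658004827], [0.10447169727117785, -0.0014942951669974086, -0.9945267374742789]] 258.4851276706366 187.61700169762986
{'time': 0.1, 'joint_positions': array([-1.49301742e+00,  3.42667697e-01,  1.52492077e+00,  8.35790926e-06,
        1.27539863e+00, -1.46044475e-01]), 'dq': array([ 0.00040123, -0.00133062, -0.00403986, -0.00112233,  0.00079225,
        0.00153218]), 'tau': array([ 2.04092008e-03, -4.32001126e+01, -2.44695711e+01,  7.18359277e-02,
        5.25547145e-02, -5.16828914e-05]), 'tool_pos': array([ 116.50159912, -511.53898488,  226.10710675]), 'tcp_rot': array([-1.72257241,  1.56940186,  1.64284119]), 'contact_force': array([ 0.54443203,  0.3997757 , -0.65803848]), 'moment': array([-0.02754817, -0.01568515, -0.05050915]), 'grip_width': 92.02254514089444}
```

View pics/scene0.png

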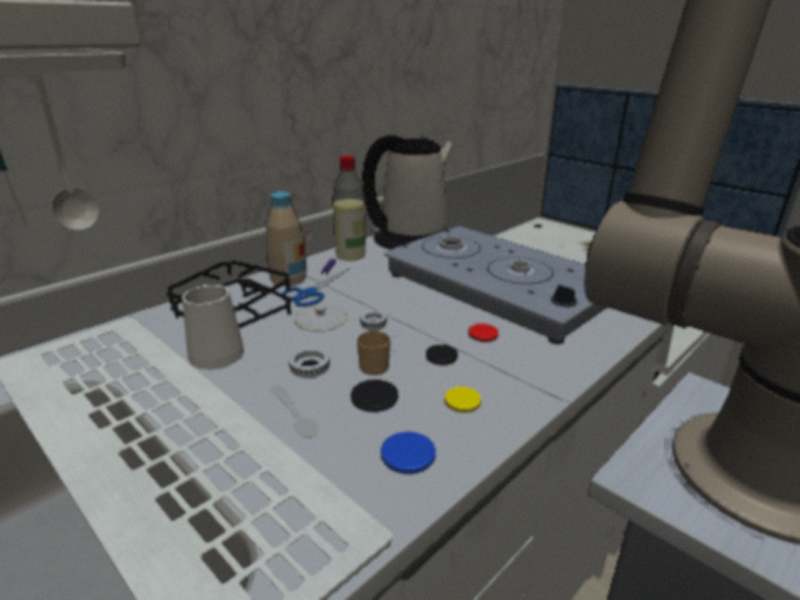

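View pics/top0.png

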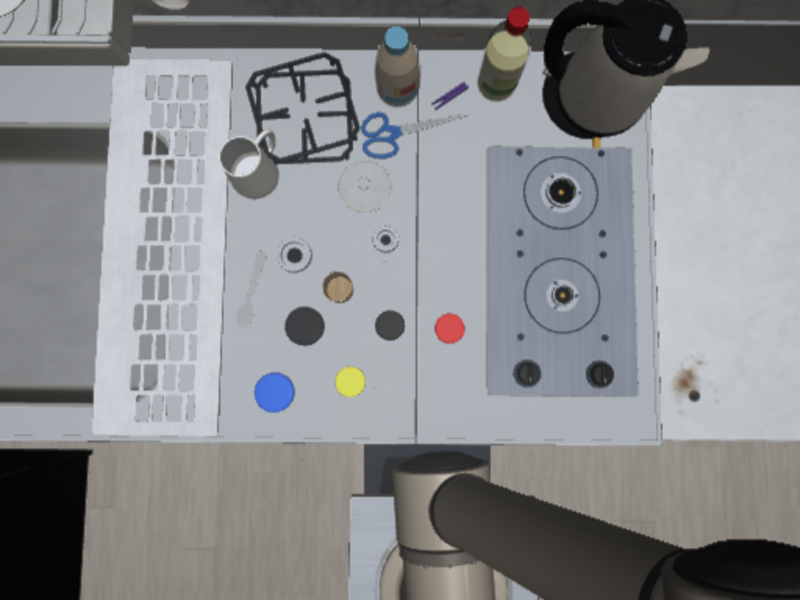

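The top view shows the large head at (295,255), small head (386,239), large cap (305,326), small cap (390,325) and cup (338,287). The sockets are at (562,191) rear and (563,295) front. Next I'll measure them.

```bash
cat > m.py <<'E'
from h import *
def pix2w(u,v,z,c,f,R,t):
    o=-R.T@t; r=R.T@np.array([(u-c["cx"])/f,(v-c["cy"])/f,1]); return o+r*(z-o[2])/r[2]
E
python3 - <<'E'
from m import *
c,f,R,t=cap("top"); W=world(c,f,R,t); k=.64
D={"LH":(295,255,28),"SH":(386,239,28),"LC":(305,326,18),"SC":(390,325,18),"cup":(338,287,53),"rear":(562,191,69),"front":(563,295,69),"red":(450,328,18),"yel":(350,382,18),"cover":(364,186,5)}
for n,(u,v,z) in D.items():
    u*=k;v*=k
    p=pix2w(u,v,z,c,f,R,t)
    near=np.hypot(W[...,0]-p[0],W[...,1]-p[1])<45
    zz=W[...,2]; base=55 if z==69 else 0
    m=near&(zz>base+7)&(c["depth"]>0)
    lab=cv2.connectedComponents(m.astype(np.uint8))[1]
    l=lab[int(v)-6:int(v)+7,int(u)-6:int(u)+7]; l=l[l>0]
    if len(l)==0: print(n,p.round(1),"none");continue
    m=lab==np.bincount(l).argmax(); vs,us=np.nonzero(m)
    (cu,cv),r=cv2.minEnclosingCircle(np.stack([us,vs],1).astype(np.float32))
    print(n,p.round(1),"n",m.sum(),"centroid",pix2w(us.mean(),vs.mean(),z,c,f,R,t).round(1),"circ",pix2w(cu,cv,z,c,f,R,t).round(1),"r",round(r*(1106-z)/f,1),"med",np.median(W[m],0).round(1),"zmax",zz[m].max().round(1))
img=c["color"][:,:,::-1]
a=cv2.resize(img[140:220,170:270],(800,640),interpolation=cv2.INTER_CUBIC)[:600]
b=cv2.resize(img[90:220,310:410],(600,780),interpolation=cv2.INTER_CUBIC)[:600]
cv2.imwrite("pics/a.png",a);cv2.imwrite("pics/b.png",b)
E
```

```text
LH [558.4 257.   28. ] n 400 centroid [559.9 260.   28. ] circ [559.9 259.9  28. ] r 30.3 med [560.9 261.2  20.4] zmax 33.3
SH [587.7  99.9  28. ] n 223 centroid [588.6 101.7  28. ] circ [588.8 101.7  28. ] r 22.9 med [589.8 102.6  24.9] zmax 34.9
LC [436.3 238.4  18. ] n 498 centroid [437.4 240.2  18. ] circ [437.5 240.3  18. ] r 34.0 med [437.9 239.8  18.6] zmax 24.1
SC [439.1  91.8  18. ] n 283 centroid [439.5  93.1  18. ] circ [439.6  93.1  18. ] r 25.4 med [439.1  93.4  18.6] zmax 24.4
cup [500.4 179.1  53. ] n 277 centroid [501.7 181.1  53. ] circ [500.3 180.7  53. ] r 27.2 med [506.  184.6  11.3] zmax 57.1
rear [ 664.  -196.6   69. ] n 116 centroid [ 664.4 -195.4   69. ] circ [ 664.6 -195.4   69. ] r 26.3 med [ 664.5 -193.8   68.5] zmax 73.3
front [ 488.  -194.9   69. ] n 70 centroid [ 489.4 -194.3   69. ] circ [ 488.4 -194.7   69. ] r 19.8 med [ 489.9 -193.6   69.7] zmax 73.7
red [434.6 -11.8  18. ] n 287 centroid [435.3  -9.9  18. ] circ [435.3  -9.9  18. ] r 25.8 med [434.6  -9.3  18.7] zmax 23.7
yel [341.1 159.2  18. ] n 290 centroid [343.1 159.9  18. ] circ [343.2 160.1  18. ] r 26.1 med [342.5 159.4  18.8] zmax 25.0
cover [687.9 140.9   5. ] n 447 centroid [689.2 143.    5. ] circ [688.4 140.9   5. ] r 42.9 med [686.6 142.2   9.2] zmax 30.8
```

View pics/a.png

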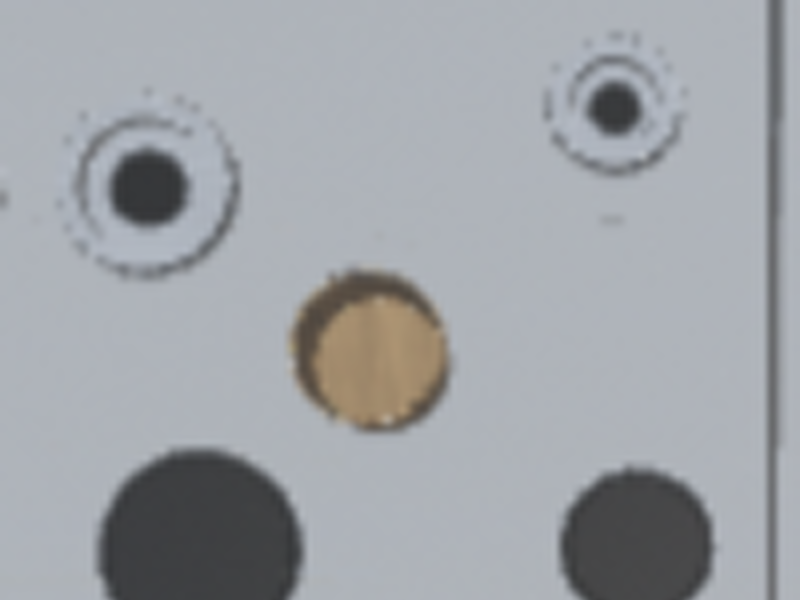

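View pics/b.png

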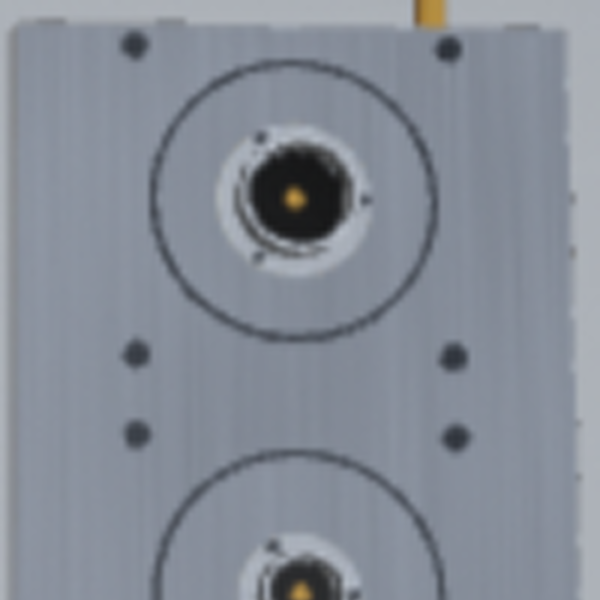

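The crops show both head openings, the cup and the caps clearly, and that the rear socket is the larger one. Next come the tool axes, the kettle and spoon clearances, and a finer fix on the sockets.

```bash
cat > go.py <<'E'
import sys
from scipy.spatial.transform import Rotation as Ro
from m import *
def go(x,y,z,phi=None):
    o=bot.get_obs(); R=Ro.from_euler("xyz",o["tcp_rot"]).as_matrix()
    s=R.T@(np.array([x,y,z])-o["tool_pos"]); ph=np.degrees(np.arctan2(R[1,1],R[0,1]))
    tw=0 if phi is None else -((phi-ph+90)%180-90)
    print("t",round(o["time"],2),"tcp",o["tool_pos"].round(1),"F",o["contact_force"].round(1),"w",round(o["grip_width"],1),"phi",ph.round(2),"q6",o["joint_positions"][5].round(2),"toolx",R[:,0].round(3),"\n shift m",(s/1000).round(4),"turn",round(float(tw),2))
if __name__=="__main__": go(*map(float,sys.argv[1:]))
E
python3 - <<'E'
from go import *
c,f,R,t=cap("top"); W=world(c,f,R,t)
u,v=310+294.5/6-.5+.08,90+201/6-.5+.08
print("rear by circle",pix2w(u,v,55,c,f,R,t))
u,v=(562.5*.64-.5),(295.5*.64-.5); print("front by circle",pix2w(u,v,55,c,f,R,t))
V=W[(W[...,2]>90)&(abs(W[...,1]+250)<230)&(W[...,0]>500)]; 
for lo in(-400,-330,-260,-190,-120): 
    q=V[(V[:,1]>lo)&(V[:,1]<lo+70)]; print(lo,len(q),q[:,0].min().round() if len(q) else "")
s=W[(W[...,2]>3)&(W[...,2]<20)&(W[...,1]>293)&(W[...,1]<370)&(W[...,0]>400)&(W[...,0]<620)]
print("spoon",s[::12].round().tolist())
go(588.8,101.7,120,90)
E
```

```text
rear by circle [ 665.53255994 -197.48058995   55.        ]
front by circle [ 489.93051325 -196.36611831   55.        ]
-400 484 798.0
-330 2029 778.0
-260 2356 782.0
-190 926 856.0
-120 1343 845.0
spoon [[619.0, 312.0, 3.0], [596.0, 348.0, 3.0], [577.0, 328.0, 3.0], [563.0, 313.0, 4.0], [554.0, 329.0, 7.0], [548.0, 352.0, 3.0], [545.0, 320.0, 8.0], [539.0, 327.0, 10.0], [534.0, 368.0, 3.0], [529.0, 362.0, 4.0], [526.0, 325.0, 8.0], [520.0, 330.0, 8.0], [512.0, 338.0, 8.0], [507.0, 325.0, 4.0], [498.0, 339.0, 12.0], [492.0, 337.0, 11.0], [481.0, 342.0, 10.0], [476.0, 329.0, 5.0], [471.0, 354.0, 5.0], [468.0, 340.0, 4.0], [462.0, 358.0, 10.0], [460.0, 348.0, 4.0], [454.0, 356.0, 4.0], [452.0, 336.0, 7.0], [446.0, 350.0, 5.0], [443.0, 339.0, 8.0], [438.0, 350.0, 6.0], [424.0, 358.0, 3.0], [405.0, 341.0, 3.0]]
t 0.2 tcp [ 116.5 -511.7  226.3] F [-0.4  0.2  0.1] w 91.8 phi -77.18 q6 -0.15 toolx [-0.     0.001 -1.   ] 
 shift m [ 0.1068 -0.4932 -0.5967] turn 12.82
```

Emit:
step_arm:
  targets:
    - [[0,-0.026,-0.031,3],[0,-0.052,-0.062,6],[0,-0.078,-0.094,9],[0,-0.104,-0.126,12],[0,-0.13,-0.157,12.8]]

```text
time: 0.62
tool_pos: [241.5, -348.3, 226.3]
tcp_rot: [-1.636, 1.57, 1.503]
contact_force: [1.0, -0.4, -0.2]
grip_width: 91.5
```

```bash
python3 go.py 588.8 101.7 100 90
```

```text
t 0.62 tcp [ 241.5 -348.3  226.3] F [ 1.  -0.4 -0.2] w 91.5 phi -90.18 q6 0.43 toolx [ 0.     0.001 -1.   ] 
 shift m [ 0.1268 -0.451  -0.3459] turn -0.18
```

Emit:
step_arm:
  targets:
    - [[0,-0.032,-0.0245,0],[0,-0.064,-0.049,0],[0,-0.096,-0.0735,0],[0,-0.128,-0.098,0],[0,-0.16,-0.1225,0]]

```text
time: 1.03
tool_pos: [365.2, -186.9, 226.7]
tcp_rot: [-2.084, 1.57, 1.055]
contact_force: [1.3, 0.4, -0.0]
grip_width: 91.7
```

Emit:
step_arm:
  targets:
    - [[0,-0.032,-0.0245,0],[0,-0.064,-0.049,0],[0,-0.096,-0.0735,0],[0,-0.128,-0.098,0],[0,-0.16,-0.1225,0]]

```text
time: 1.45
tool_pos: [489.0, -25.3, 226.8]
tcp_rot: [-2.11, 1.57, 1.028]
contact_force: [0.8, -1.1, -0.1]
grip_width: 91.7
```

```bash
python3 go.py 588.8 101.7 60 90
```

```text
t 1.45 tcp [489.  -25.3 226.8] F [ 0.8 -1.1 -0.1] w 91.7 phi -90.17 q6 1.36 toolx [ 0.     0.001 -1.   ] 
 shift m [ 0.1669 -0.1272 -0.0994] turn -0.17
```

Emit:
step_arm:
  targets:
    - [[0.01,-0.032,-0.025,0],[0.03,-0.064,-0.05,0],[0.055,-0.096,-0.075,0],[0.075,-0.12,-0.094,0],[0.1,-0.1272,-0.0994,0]]

```text
time: 1.87
tool_pos: [591.5, 105.3, 126.6]
tcp_rot: [-2.747, 1.566, 0.394]
contact_force: [-1.1, 0.3, 0.2]
grip_width: 91.7
```

Emit:
step_arm:
  targets:
    - [[0.03,0,0,0],[0.055,0,0,0],[0.067,0,0,0],[0.067,0,0,0],[0.067,0,0,0]]

```text
time: 2.28
tool_pos: [591.5, 105.5, 59.1]
tcp_rot: [-2.592, 1.567, 0.549]
contact_force: [0.4, 0.4, -0.2]
grip_width: 91.7
```

```bash
python3 go.py 588.8 101.7 3 90; python3 - <<'E'
from h import *
c,*_=cap("scene"); cv2.imwrite("pics/s1.png",cv2.resize(c["color"][170:300,180:340,::-1],(800,650),interpolation=3)[:600])
E
```

```text
t 2.28 tcp [591.5 105.5  59.1] F [ 0.4  0.4 -0.2] w 91.7 phi -90.03 q6 1.62 toolx [ 0.003  0.002 -1.   ] 
 shift m [0.0561 0.0039 0.0029] turn -0.03
```

View pics/s1.png

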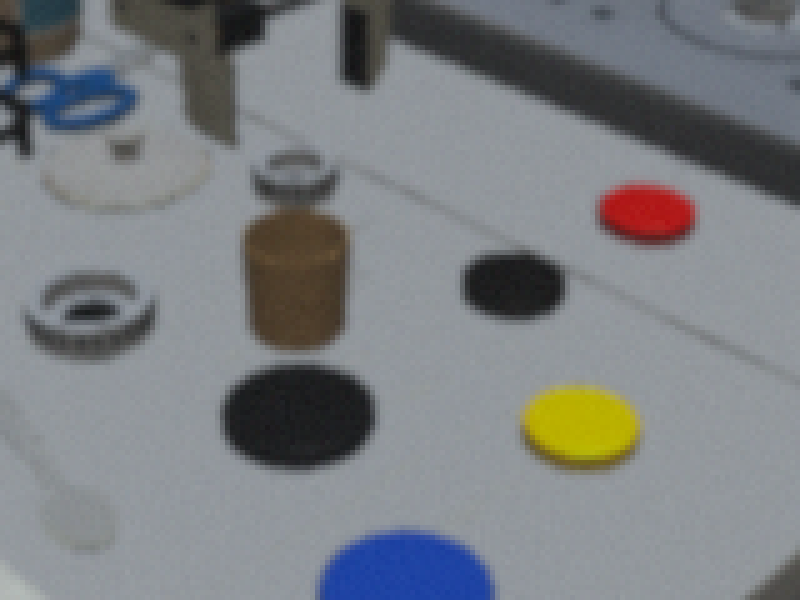

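The fingers straddle the small head (290,175), with tips at (220,140) and (360,85), and the bystanders are clear.

Emit:
step_arm:
  targets:
    - [[0.015,0.0039,0.0029,0],[0.03,0.0039,0.0029,0],[0.045,0.0039,0.0029,0],[0.0555,0.0039,0.0029,0],[0.0555,0.0039,0.0029,0]]

```text
time: 2.75
tool_pos: [589.2, 101.4, 4.1]
tcp_rot: [-2.698, 1.567, 0.443]
contact_force: [-0.9, 0.1, -0.5]
grip_width: 91.8
```

Emit:
step_arm:
  targets:
    - [[0,0,0,0],[0,0,0,0],[0,0,0,0],[0,0,0,0],[0,0,0,0]]
  jaw: 1

```text
time: 3.17
tool_pos: [589.6, 101.5, 4.7]
tcp_rot: [-2.78, 1.565, 0.36]
contact_force: [0.7, -0.3, -1.3]
grip_width: 63.1
```

Emit:
step_arm:
  targets:
    - [[0,0,0,0],[0,0,0,0],[0,0,0,0],[0,0,0,0],[0,0,0,0]]

```text
time: 3.58
tool_pos: [589.8, 101.6, 5.0]
tcp_rot: [-2.799, 1.565, 0.341]
contact_force: [-0.2, 1.1, 2.4]
grip_width: 44.4
```

```bash
python3 go.py 489 -195.5 3 90
```

```text
t 3.58 tcp [589.8 101.6   5. ] F [-0.2  1.1  2.4] w 44.4 phi -90.05 q6 1.61 toolx [ 0.005  0.002 -1.   ] 
 shift m [0.0009 0.2972 0.1005] turn -0.05
```

Gripped at 44.4 mm. Now lift and carry it to the front socket.

Emit:
step_arm:
  targets:
    - [[-0.025,0,0,0],[-0.06,0,0,0],[-0.1,0,0,0],[-0.115,0.03,0.01,0],[-0.115,0.065,0.022,0]]

```text
time: 4.0
tool_pos: [569.9, 37.2, 124.2]
tcp_rot: [-3.035, 1.556, 0.11]
contact_force: [0.9, -1.2, -1.2]
grip_width: 44.8
```

Emit:
step_arm:
  targets:
    - [[0,0.037,0.0125,0],[0,0.074,0.025,0],[0,0.111,0.0375,0],[0,0.148,0.05,0],[0,0.17,0.0575,0]]

```text
time: 4.42
tool_pos: [511.3, -136.0, 123.0]
tcp_rot: [-3.077, 1.557, 0.066]
contact_force: [-0.6, -1.4, -0.5]
grip_width: 44.4
```

```bash
python3 go.py 489 -195.5 85 90
```

```text
t 4.42 tcp [ 511.3 -136.   123. ] F [-0.6 -1.4 -0.5] w 44.4 phi -89.93 q6 1.16 toolx [ 0.014  0.001 -1.   ] 
 shift m [0.0376 0.0595 0.0229] turn 0.07
```

Emit:
step_arm:
  targets:
    - [[0,0.03,0.012,0],[0,0.055,0.021,0],[0.005,0.0595,0.0227,0],[0.025,0.0595,0.0229,0],[0.0376,0.0595,0.0229,0]]

```text
time: 4.83
tool_pos: [488.4, -195.8, 83.8]
tcp_rot: [-3.042, 1.557, 0.099]
contact_force: [-0.7, 1.7, -1.9]
grip_width: 44.7
```

Emit:
step_arm:
  targets:
    - [[0,0,0,0],[0,0,0,0],[0,0,0,0],[0,0,0,0],[0,0,0,0]]

```text
time: 5.25
tool_pos: [489.0, -195.8, 84.7]
tcp_rot: [-3.105, 1.556, 0.036]
contact_force: [0.1, -0.8, -0.7]
grip_width: 44.2
```

```bash
python3 go.py 489 -195.5 62 90; python3 - <<'E'
from h import *
c,*_=cap("scene"); c2,*_=cap("top")
a=cv2.resize(c["color"][120:240,240:400,::-1],(800,600),interpolation=3)
b=cv2.resize(c2["color"][130:230,310:410,::-1],(600,600),interpolation=3)
cv2.imwrite("pics/s2.png",cv2.resize(np.hstack([a,b]),(800,343)))
E
```

```text
t 5.25 tcp [ 489.  -195.8   84.7] F [ 0.1 -0.8 -0.7] w 44.2 phi -90.0 q6 1.03 toolx [ 0.015  0.001 -1.   ] 
 shift m [ 0.0227 -0.0003  0.0003] turn -0.0
```

View pics/s2.png

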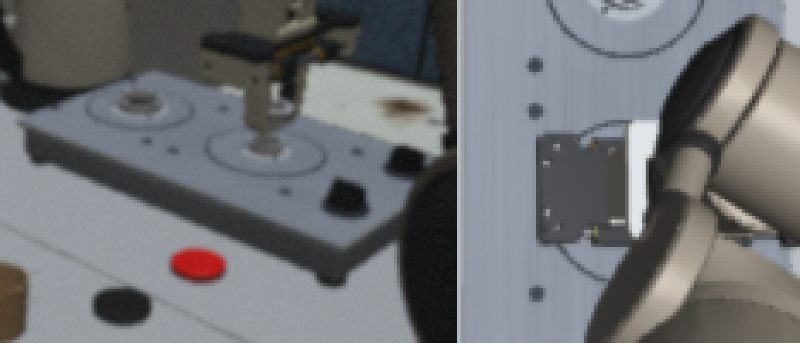

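The gripper is over the front socket at about (265,150), with the near finger hiding the head. I'll descend while watching the force.

Emit:
step_arm:
  targets:
    - [[0.006,0,0,0],[0.012,0,0,0],[0.018,0,0,0],[0.0215,0,0,0],[0.0215,0,0,0]]

```text
time: 5.77
tool_pos: [488.8, -195.6, 62.2]
tcp_rot: [-3.038, 1.557, 0.103]
contact_force: [-0.3, -0.2, 0.2]
grip_width: 44.6
```

Emit:
step_arm:
  targets:
    - [[0,0,0,0],[0,0,0,0],[0,0,0,0],[0,0,0,0],[0,0,0,0]]

```text
time: 6.18
tool_pos: [488.7, -195.6, 62.1]
tcp_rot: [-3.029, 1.558, 0.112]
contact_force: [-0.2, 0.3, -2.1]
grip_width: 44.7
```

Emit:
step_arm:
  targets:
    - [[0.0007,0,0,0],[0.0015,0,0,0],[0.002,0,0,0],[0.002,0,0,0],[0.002,0,0,0]]

```text
time: 6.6
tool_pos: [488.8, -195.6, 61.9]
tcp_rot: [-3.076, 1.557, 0.065]
contact_force: [-5.1, 2.0, 14.8]
grip_width: 44.4
```

Emit:
step_arm:
  targets:
    - [[0,0,0,0],[0,0,0,0],[0,0,0,0],[0,0,0,0],[0,0,0,0]]
  jaw: 0

```text
time: 7.02
tool_pos: [488.7, -195.6, 61.6]
tcp_rot: [-3.06, 1.557, 0.081]
contact_force: [-0.7, -0.0, 0.4]
grip_width: 73.3
```

Emit:
step_arm:
  targets:
    - [[0,0,0,0],[0,0,0,0],[-0.005,0,0,0],[-0.02,0,0,0],[-0.04,0,0,0]]

```text
time: 7.43
tool_pos: [487.2, -195.1, 101.0]
tcp_rot: [-2.881, 1.56, 0.26]
contact_force: [-0.0, -0.7, 0.7]
grip_width: 91.6
```

```bash
python3 go.py 439.5 93.1 130 90
```

```text
t 7.43 tcp [ 487.2 -195.1  101. ] F [-0.  -0.7  0.7] w 91.6 phi -90.01 q6 1.03 toolx [ 0.011  0.003 -1.   ] 
 shift m [-0.0287 -0.2883  0.0474] turn -0.01
```

Contact came at z 62, as predicted for a seated head. Next is the small cap.

Emit:
step_arm:
  targets:
    - [[-0.015,-0.035,0.005,0],[-0.0287,-0.07,0.011,0],[-0.0287,-0.11,0.018,0],[-0.0287,-0.15,0.0245,0],[-0.0287,-0.19,0.031,0]]

```text
time: 7.85
tool_pos: [455.5, -3.8, 130.7]
tcp_rot: [-2.922, 1.558, 0.219]
contact_force: [0.0, -0.2, -0.3]
grip_width: 92.0
```

Emit:
step_arm:
  targets:
    - [[0,-0.035,0.006,0],[0,-0.07,0.0115,0],[0,-0.0983,0.0162,0],[0.02,-0.0983,0.0162,0],[0.05,-0.0983,0.0162,0]]

```text
time: 8.27
tool_pos: [442.0, 96.6, 82.8]
tcp_rot: [-2.984, 1.551, 0.161]
contact_force: [0.9, -0.3, -0.3]
grip_width: 92.0
```

Emit:
step_arm:
  targets:
    - [[0,0,0,0],[0,0,0,0],[0,0,0,0],[0,0,0,0],[0,0,0,0]]

```text
time: 8.68
tool_pos: [442.9, 96.4, 84.1]
tcp_rot: [-2.995, 1.549, 0.148]
contact_force: [0.1, -0.9, 0.2]
grip_width: 91.8
```

```bash
python3 go.py 439.5 93.1 2 90
```

```text
t 8.68 tcp [442.9  96.4  84.1] F [ 0.1 -0.9  0.2] w 91.8 phi -89.89 q6 1.61 toolx [ 0.022  0.003 -1.   ] 
 shift m [0.082  0.0035 0.0052] turn 0.11
```

Emit:
step_arm:
  targets:
    - [[0.025,0.001,0.002,0],[0.05,0.003,0.004,0],[0.07,0.0035,0.0052,0],[0.082,0.0035,0.0052,0],[0.082,0.0035,0.0052,0]]

```text
time: 9.1
tool_pos: [439.2, 92.7, 1.2]
tcp_rot: [-2.99, 1.55, 0.153]
contact_force: [-1.4, -0.1, 0.9]
grip_width: 92.1
```

Emit:
step_arm:
  targets:
    - [[0,0,0,0],[0,0,0,0],[0,0,0,0],[0,0,0,0],[0,0,0,0]]

```text
time: 9.52
tool_pos: [439.5, 92.7, 1.7]
tcp_rot: [-2.994, 1.549, 0.149]
contact_force: [-0.2, -0.4, -0.4]
grip_width: 91.4
```

```bash
python3 go.py 439.5 93.1 2 90; python3 - <<'E'
from h import *
c,*_=cap("scene"); cv2.imwrite("pics/s3.png",cv2.resize(c["color"][190:270,220:340,::-1],(720,480),interpolation=3))
E
```

```text
t 9.52 tcp [439.5  92.7   1.7] F [-0.2 -0.4 -0.4] w 91.4 phi -89.94 q6 1.6 toolx [ 0.021  0.003 -1.   ] 
 shift m [-0.0003 -0.0004 -0.    ] turn 0.06
```

View pics/s3.png

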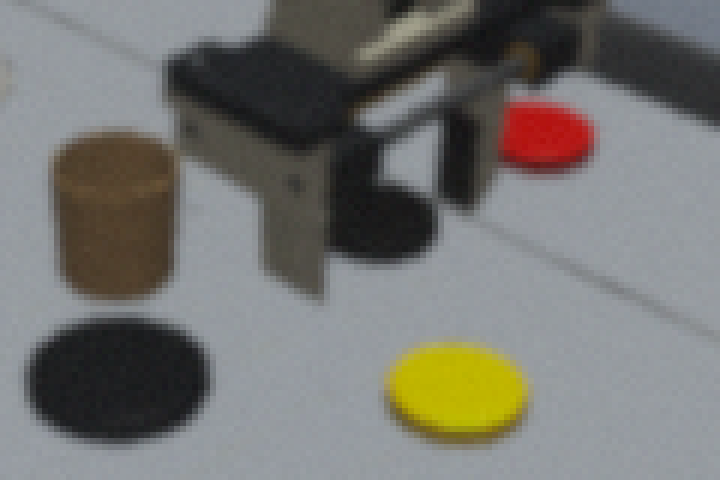

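The fingers stand on either side of the small cap (380,220), and the red look-alike and the cup are clear. Closing now.

Emit:
step_arm:
  targets:
    - [[0,0,0,0],[0,0,0,0],[0,0,0,0],[0,0,0,0],[0,0,0,0]]
  jaw: 1

```text
time: 9.98
tool_pos: [439.4, 92.8, 1.6]
tcp_rot: [-2.993, 1.549, 0.15]
contact_force: [0.4, 0.3, -0.5]
grip_width: 63.0
```

Emit:
step_arm:
  targets:
    - [[0,0,0,0],[0,0,0,0],[0,0,0,0],[0,0,0,0],[0,0,0,0]]

```text
time: 10.4
tool_pos: [439.3, 92.8, 1.6]
tcp_rot: [-2.993, 1.55, 0.15]
contact_force: [0.3, -0.1, -0.3]
grip_width: 50.8
```

Emit:
step_arm:
  targets:
    - [[-0.02,0,0,0],[-0.055,0,0,0],[-0.09,0,0,0],[-0.12,0,0,0],[-0.12,0,0,0]]

```text
time: 10.82
tool_pos: [439.9, 92.6, 126.6]
tcp_rot: [-3.029, 1.54, 0.114]
contact_force: [0.9, 0.5, -0.7]
grip_width: 50.3
```

```bash
python3 go.py 488.8 -195.6 122 90
```

```text
t 10.82 tcp [439.9  92.6 126.6] F [ 0.9  0.5 -0.7] w 50.3 phi -89.92 q6 1.6 toolx [ 0.031  0.004 -1.   ] 
 shift m [ 0.0051  0.2883 -0.0483] turn 0.08
```

Emit:
step_arm:
  targets:
    - [[0,0.03,-0.005,0],[0,0.07,-0.0115,0],[0,0.11,-0.018,0],[0,0.14,-0.0235,0],[0,0.15,-0.025,0]]

```text
time: 11.23
tool_pos: [465.7, -61.1, 126.4]
tcp_rot: [-3.068, 1.539, 0.072]
contact_force: [-0.3, -0.5, -0.9]
grip_width: 50.4
```

Emit:
step_arm:
  targets:
    - [[0,0.03,-0.005,0],[0,0.07,-0.0115,0],[0,0.11,-0.018,0],[0,0.1383,-0.0233,0],[0,0.1383,-0.0233,0]]

```text
time: 11.65
tool_pos: [489.6, -204.2, 126.1]
tcp_rot: [-3.13, 1.538, 0.006]
contact_force: [-1.1, 0.5, -1.1]
grip_width: 50.1
```

Emit:
step_arm:
  targets:
    - [[0,0,0,0],[0,0,0,0],[0,0,0,0],[0,0,0,0],[0,0,0,0]]

```text
time: 12.07
tool_pos: [489.6, -203.1, 126.2]
tcp_rot: [-3.123, 1.538, 0.015]
contact_force: [0.3, -0.3, -1.0]
grip_width: 50.1
```

```bash
python3 go.py 488.8 -195.6 79 90; python3 - <<'E'
from h import *
c,*_=cap("scene"); cv2.imwrite("pics/s4.png",cv2.resize(c["color"][110:200,280:400,::-1],(720,540),interpolation=3))
E
```

```text
t 12.07 tcp [ 489.6 -203.1  126.2] F [ 0.3 -0.3 -1. ] w 50.1 phi -90.24 q6 1.02 toolx [ 0.032  0.    -0.999] 
 shift m [ 0.0471 -0.0074  0.0024] turn -0.24
```

View pics/s4.png

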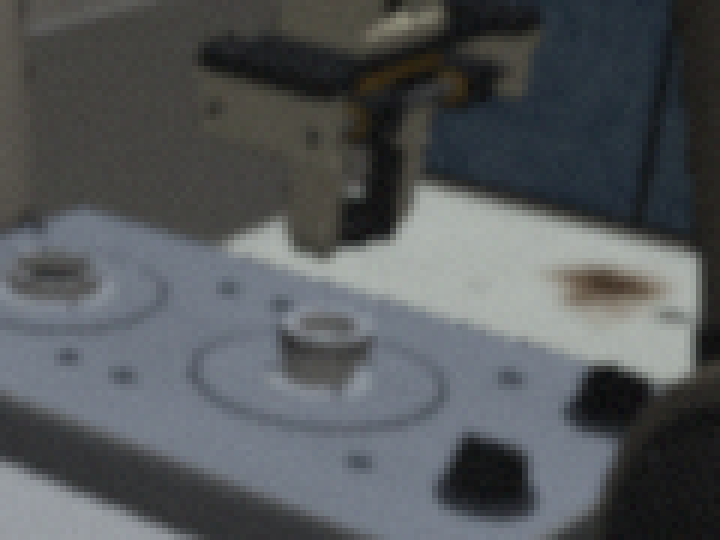

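The head sits level in the front socket (325,340), and the cap is held between the fingers (370,225). Lowering.

Emit:
step_arm:
  targets:
    - [[0.005,-0.0037,0.001,0],[0.02,-0.0074,0.002,0],[0.034,-0.0074,0.0022,0],[0.042,-0.0074,0.0024,0],[0.042,-0.0074,0.0024,0]]

```text
time: 12.53
tool_pos: [487.6, -194.7, 82.4]
tcp_rot: [-3.063, 1.541, 0.074]
contact_force: [-1.1, -0.3, -1.0]
grip_width: 50.5
```

Emit:
step_arm:
  targets:
    - [[0,0,0,0],[0,0,0,0],[0,0,0,0],[0,0,0,0],[0,0,0,0]]

```text
time: 12.95
tool_pos: [487.9, -195.0, 82.9]
tcp_rot: [-3.083, 1.54, 0.055]
contact_force: [0.8, -0.9, -1.1]
grip_width: 50.3
```

```bash
python3 go.py 488.8 -195.6 79 90
```

```text
t 12.95 tcp [ 487.9 -195.    82.9] F [ 0.8 -0.9 -1.1] w 50.3 phi -90.23 q6 1.02 toolx [ 0.03   0.002 -1.   ] 
 shift m [ 0.004   0.0006 -0.0008] turn -0.23
```

Emit:
step_arm:
  targets:
    - [[0.001,0.0003,-0.0004,0],[0.002,0.0006,-0.0008,0],[0.003,0.0006,-0.0008,0],[0.0045,0.0006,-0.0008,0],[0.0045,0.0006,-0.0008,0]]

```text
time: 13.37
tool_pos: [488.9, -195.6, 78.6]
tcp_rot: [-3.087, 1.54, 0.05]
contact_force: [0.4, -1.0, -0.2]
grip_width: 50.1
```

Emit:
step_arm:
  targets:
    - [[0,0,0,0],[0,0,0,0],[0,0,0,0],[0,0,0,0],[0,0,0,0]]

```text
time: 13.78
tool_pos: [488.9, -195.6, 78.5]
tcp_rot: [-3.089, 1.54, 0.049]
contact_force: [-0.3, -0.1, 0.3]
grip_width: 50.4
```

Emit:
step_arm:
  targets:
    - [[0.0005,0,0,0],[0.001,0,0,0],[0.0012,0,0,0],[0.0012,0,0,0],[0.0012,0,0,0]]

```text
time: 14.2
tool_pos: [489.0, -195.7, 78.4]
tcp_rot: [-3.102, 1.539, 0.036]
contact_force: [-2.9, 1.9, 10.7]
grip_width: 50.3
```

Emit:
step_arm:
  targets:
    - [[0,0,0,0],[0,0,0,0],[0,0,0,0],[0,0,0,0],[0,0,0,0]]
  jaw: 0

```text
time: 14.62
tool_pos: [488.9, -195.6, 78.2]
tcp_rot: [-3.095, 1.54, 0.043]
contact_force: [-0.3, 0.2, 0.1]
grip_width: 79.0
```

Emit:
step_arm:
  targets:
    - [[0,0,0,0],[0,0,0,0],[-0.01,0,0,0],[-0.03,0,0,0],[-0.05,0,0,0]]

```text
time: 15.03
tool_pos: [486.9, -195.4, 128.8]
tcp_rot: [-3.064, 1.541, 0.074]
contact_force: [0.5, -0.1, 1.0]
grip_width: 92.1
```

Emit:
step_arm:
  targets:
    - [[-0.02,-0.03,0.007,0],[-0.04,-0.06,0.014,0],[-0.06,-0.09,0.019,0],[-0.07,-0.11,0.025,0],[-0.07,-0.12,0.03,0]]

```text
time: 15.45
tool_pos: [455.9, -73.8, 201.1]
tcp_rot: [-3.11, 1.536, 0.029]
contact_force: [1.0, -0.6, -0.3]
grip_width: 91.7
```

```bash
python3 go.py 560 260 180 0; python3 - <<'E'
from h import *
c,*_=cap("scene"); cv2.imwrite("pics/s5.png",cv2.resize(c["color"][130:190,290:370,::-1],(720,540),interpolation=3))
E
```

```text
t 15.45 tcp [455.9 -73.8 201.1] F [ 1.  -0.6 -0.3] w 91.7 phi -90.11 q6 1.23 toolx [ 0.035  0.001 -0.999] 
 shift m [ 0.0251 -0.334  -0.1026] turn 89.89
```

View pics/s5.png

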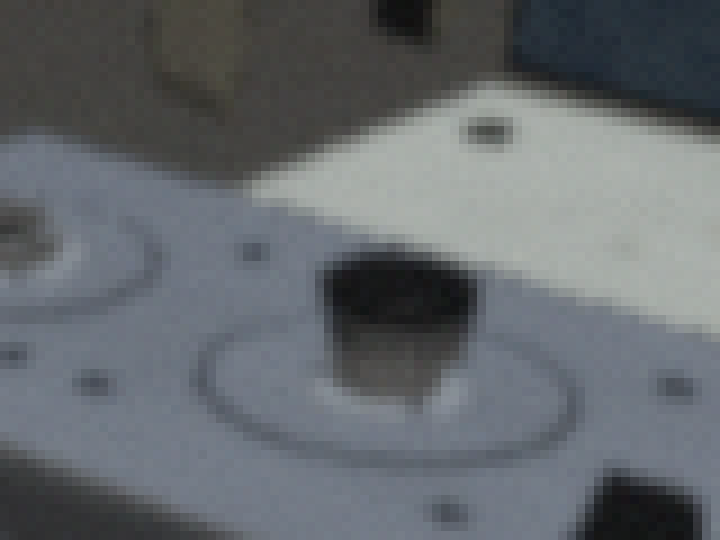

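The small cap sits level and centred on its head (400,290). Next I'll go to the large head while turning the jaw to lie along x.

Emit:
step_arm:
  targets:
    - [[0,-0.022,-0.007,-6],[0,-0.045,-0.014,-12],[0,-0.07,-0.021,-18],[0,-0.095,-0.029,-24],[0,-0.111,-0.034,-30]]

```text
time: 15.92
tool_pos: [489.1, 38.9, 200.0]
tcp_rot: [2.694, 1.54, 0.08]
contact_force: [-0.3, -0.5, -0.2]
grip_width: 91.8
```

Emit:
step_arm:
  targets:
    - [[0,-0.016,-0.017,-6],[0,-0.032,-0.034,-12],[0,-0.048,-0.051,-18],[0,-0.064,-0.068,-24],[0,-0.079,-0.085,-30]]

```text
time: 16.33
tool_pos: [523.1, 150.1, 200.1]
tcp_rot: [2.148, 1.542, 0.062]
contact_force: [0.5, 0.4, -0.3]
grip_width: 92.0
```

Emit:
step_arm:
  targets:
    - [[0,-0.006,-0.023,-6],[0,-0.011,-0.046,-12],[0,-0.016,-0.068,-18],[0,-0.021,-0.09,-24],[0,-0.026,-0.105,-30]]

```text
time: 16.75
tool_pos: [553.1, 254.9, 199.6]
tcp_rot: [1.601, 1.543, 0.044]
contact_force: [0.1, 0.1, -0.2]
grip_width: 91.8
```

Emit:
step_arm:
  targets:
    - [[0,0,0,0],[0,0,0,0],[0,0,0,0],[0,0,0,0],[0,0,0,0]]

```text
time: 17.17
tool_pos: [553.3, 253.7, 199.6]
tcp_rot: [1.593, 1.544, 0.033]
contact_force: [-0.4, 0.2, -0.0]
grip_width: 91.7
```

```bash
python3 go.py 560.5 260 60 0
```

```text
t 17.17 tcp [553.3 253.7 199.6] F [-0.4  0.2 -0. ] w 91.7 phi 0.63 q6 0.3 toolx [ 0.027  0.001 -1.   ] 
 shift m [ 0.1398  0.0035 -0.0061] turn 0.63
```

Emit:
step_arm:
  targets:
    - [[0.03,0.001,-0.003,0.6],[0.07,0.002,-0.0061,0.6],[0.11,0.003,-0.0061,0.6],[0.1398,0.0035,-0.0061,0.6],[0.1398,0.0035,-0.0061,0.6]]

```text
time: 17.58
tool_pos: [556.7, 257.8, 53.7]
tcp_rot: [1.391, 1.555, -0.181]
contact_force: [-1.3, -1.2, -1.1]
grip_width: 91.9
```

Emit:
step_arm:
  targets:
    - [[0,0,0,0],[0,0,0,0],[0,0,0,0],[0,0,0,0],[0,0,0,0]]

```text
time: 18.0
tool_pos: [557.6, 258.2, 55.6]
tcp_rot: [1.473, 1.552, -0.099]
contact_force: [-0.2, 0.4, 0.5]
grip_width: 92.0
```

```bash
python3 go.py 560.5 260 5 0; python3 - <<'E'
from h import *
c,*_=cap("scene"); cv2.imwrite("pics/s6.png",cv2.resize(c["color"][170:290,160:280,::-1],(600,600),interpolation=3))
E
```

```text
t 18.0 tcp [557.6 258.2  55.6] F [-0.2  0.4  0.5] w 92.0 phi -0.06 q6 0.32 toolx [ 0.019 -0.002 -1.   ] 
 shift m [ 0.0506  0.0019 -0.0019] turn -0.06
```

View pics/s6.png

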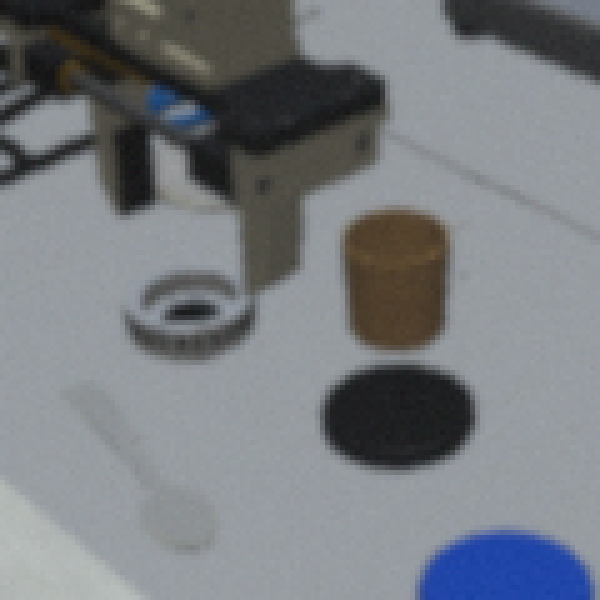

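The fingers are aligned above the large head (190,315), and the cup and spoon are clear. Descending and gripping.

Emit:
step_arm:
  targets:
    - [[0.015,0.0015,-0.0015,0],[0.03,0.0022,-0.0019,0],[0.043,0.0023,-0.0019,0],[0.0506,0.0023,-0.0019,0],[0.0506,0.0023,-0.0019,0]]

```text
time: 18.47
tool_pos: [559.8, 259.7, 3.5]
tcp_rot: [1.399, 1.554, -0.173]
contact_force: [-0.5, -0.2, -0.5]
grip_width: 92.0
```

Emit:
step_arm:
  targets:
    - [[0,0,0,0],[0,0,0,0],[0,0,0,0],[0,0,0,0],[0,0,0,0]]
  jaw: 1

```text
time: 18.88
tool_pos: [560.4, 259.8, 4.2]
tcp_rot: [1.438, 1.553, -0.134]
contact_force: [1.3, -0.2, 1.1]
grip_width: 63.1
```

Emit:
step_arm:
  targets:
    - [[0,0,0,0],[0,0,0,0],[0,0,0,0],[0,0,0,0],[0,0,0,0]]

```text
time: 19.3
tool_pos: [560.5, 259.8, 4.4]
tcp_rot: [1.443, 1.553, -0.129]
contact_force: [0.3, 0.0, 2.1]
grip_width: 59.8
```

```bash
python3 go.py 665 -196.3 130 90
```

```text
t 19.3 tcp [560.5 259.8   4.4] F [0.3 0.  2.1] w 59.8 phi -0.06 q6 0.32 toolx [ 0.018 -0.002 -1.   ] 
 shift m [-0.1226  0.1072  0.4563] turn 89.94
```

Emit:
step_arm:
  targets:
    - [[-0.02,0,0,0],[-0.055,0,0,0],[-0.09,0,0,0],[-0.123,0,0,0],[-0.123,0,0,0]]

```text
time: 19.72
tool_pos: [561.3, 261.4, 134.3]
tcp_rot: [1.619, 1.542, 0.047]
contact_force: [0.9, 0.7, -1.4]
grip_width: 59.9
```

Emit:
step_arm:
  targets:
    - [[0,0.006,0.027,6],[0,0.014,0.06,12],[0,0.021,0.093,18],[0,0.028,0.125,24],[0,0.035,0.152,30]]

```text
time: 20.13
tool_pos: [595.6, 107.3, 134.0]
tcp_rot: [2.134, 1.544, 0.033]
contact_force: [0.7, 0.1, -1.9]
grip_width: 59.3
```

Emit:
step_arm:
  targets:
    - [[0,0.021,0.023,6],[0,0.042,0.046,12],[0,0.063,0.068,18],[0,0.085,0.091,24],[0,0.106,0.114,30]]

```text
time: 20.55
tool_pos: [628.9, -46.1, 133.4]
tcp_rot: [2.684, 1.546, 0.054]
contact_force: [0.7, -0.4, -3.6]
grip_width: 59.1
```

Emit:
step_arm:
  targets:
    - [[0,0.033,0.01,6],[0,0.066,0.02,12],[0,0.1,0.03,18],[0,0.13,0.04,24],[0,0.14,0.043,30]]

```text
time: 20.97
tool_pos: [659.5, -194.2, 132.1]
tcp_rot: [-3.112, 1.548, 0.009]
contact_force: [-0.0, -0.4, -2.8]
grip_width: 59.6
```

Emit:
step_arm:
  targets:
    - [[0,0,0,0],[0,0,0,0],[0,0,0,0],[0,0,0,0],[0,0,0,0]]

```text
time: 21.38
tool_pos: [659.5, -192.6, 132.2]
tcp_rot: [-3.098, 1.548, 0.027]
contact_force: [0.3, -0.1, -2.7]
grip_width: 59.8
```

```bash
python3 go.py 665 -196.3 85 90
```

```text
t 21.38 tcp [ 659.5 -192.6  132.2] F [ 0.3 -0.1 -2.7] w 59.8 phi -90.99 q6 1.19 toolx [ 0.023  0.001 -1.   ] 
 shift m [ 0.0473  0.0037 -0.0045] turn -0.99
```

Emit:
step_arm:
  targets:
    - [[0.01,0.002,-0.002,-1],[0.025,0.004,-0.0045,-1],[0.038,0.004,-0.0045,-1],[0.045,0.004,-0.0045,-1],[0.045,0.004,-0.0045,-1]]

```text
time: 21.8
tool_pos: [663.5, -195.8, 83.7]
tcp_rot: [-2.983, 1.553, 0.159]
contact_force: [0.6, 0.4, -2.0]
grip_width: 60.1
```

Emit:
step_arm:
  targets:
    - [[0,0,0,0],[0,0,0,0],[0,0,0,0],[0,0,0,0],[0,0,0,0]]

```text
time: 22.22
tool_pos: [663.8, -196.0, 84.4]
tcp_rot: [-3.018, 1.552, 0.124]
contact_force: [-0.2, -0.1, -1.0]
grip_width: 59.5
```

```bash
python3 go.py 664.6 -196.6 62 90; python3 - <<'E'
from h import *
c,*_=cap("scene"); cv2.imwrite("pics/s7.png",cv2.resize(c["color"][110:180,245:345,::-1],(800,560),interpolation=3))
E
```

```text
t 22.22 tcp [ 663.8 -196.    84.4] F [-0.2 -0.1 -1. ] w 59.5 phi -89.95 q6 1.16 toolx [ 0.019  0.002 -1.   ] 
 shift m [ 0.0224  0.0007 -0.0004] turn 0.05
```

View pics/s7.png

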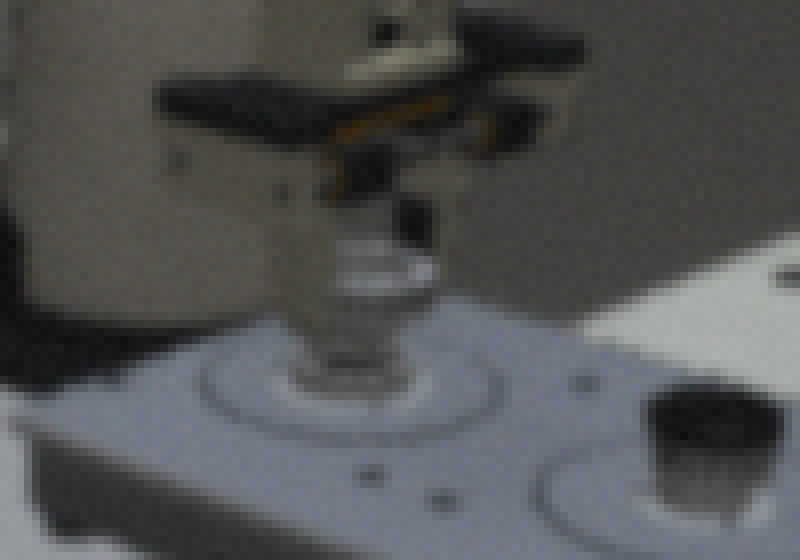

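The large head hangs at about (370,290), right above the rear socket (355,375). Lowering.

Emit:
step_arm:
  targets:
    - [[0.006,0.0007,-0.0007,0],[0.012,0.0007,-0.0007,0],[0.018,0.0007,-0.0007,0],[0.022,0.0007,-0.0007,0],[0.022,0.0007,-0.0007,0]]

```text
time: 22.68
tool_pos: [664.6, -196.4, 61.7]
tcp_rot: [-2.989, 1.553, 0.153]
contact_force: [-0.3, -0.4, -1.9]
grip_width: 59.5
```

Emit:
step_arm:
  targets:
    - [[0,0,0,0],[0,0,0,0],[0,0,0,0],[0,0,0,0],[0,0,0,0]]

```text
time: 23.1
tool_pos: [664.6, -196.4, 61.6]
tcp_rot: [-2.988, 1.553, 0.154]
contact_force: [-0.6, -0.3, -2.1]
grip_width: 59.8
```

Emit:
step_arm:
  targets:
    - [[0.0005,0,0,0],[0.001,0,0,0],[0.0013,0,0,0],[0.0013,0,0,0],[0.0013,0,0,0]]

```text
time: 23.52
tool_pos: [664.7, -196.4, 61.3]
tcp_rot: [-3.011, 1.553, 0.132]
contact_force: [-2.7, 1.0, 5.4]
grip_width: 59.5
```

Contact at the predicted height, so release, lift and go to the large cap.

Emit:
step_arm:
  targets:
    - [[0,0,0,0],[0,0,0,0],[0,0,0,0],[0,0,0,0],[0,0,0,0]]
  jaw: 0

```text
time: 23.93
tool_pos: [664.7, -196.4, 61.1]
tcp_rot: [-3.005, 1.553, 0.138]
contact_force: [0.2, 0.2, -0.8]
grip_width: 87.9
```

Emit:
step_arm:
  targets:
    - [[0,0,0,0],[-0.01,0,0,0],[-0.035,0,0,0],[-0.07,0,0,0],[-0.08,0,0,0]]

```text
time: 24.35
tool_pos: [665.4, -197.5, 147.3]
tcp_rot: [3.11, 1.545, -0.03]
contact_force: [1.1, -0.3, 1.3]
grip_width: 91.7
```

Emit:
step_arm:
  targets:
    - [[0,-0.03,0.0155,0],[0,-0.065,0.034,0],[0,-0.1,0.052,0],[0,-0.13,0.067,0],[0,-0.145,0.0755,0]]

```text
time: 24.77
tool_pos: [587.9, -49.2, 146.0]
tcp_rot: [-3.134, 1.545, 0.01]
contact_force: [0.2, 0.1, -0.7]
grip_width: 91.9
```

Emit:
step_arm:
  targets:
    - [[0,-0.03,0.0155,0],[0,-0.065,0.034,0],[0,-0.1,0.052,0],[0,-0.13,0.067,0],[0,-0.145,0.0755,0]]

```text
time: 25.18
tool_pos: [510.1, 98.6, 144.8]
tcp_rot: [-3.102, 1.545, 0.045]
contact_force: [0.6, -0.2, 0.1]
grip_width: 91.6
```

Emit:
step_arm:
  targets:
    - [[0,-0.03,0.0155,0],[0,-0.065,0.034,0],[0,-0.1,0.052,0],[0,-0.12,0.062,0],[0,-0.12,0.062,0]]

```text
time: 25.6
tool_pos: [445.5, 221.6, 144.0]
tcp_rot: [-3.054, 1.545, 0.097]
contact_force: [-0.2, -0.7, -0.9]
grip_width: 91.9
```

Emit:
step_arm:
  targets:
    - [[0,0,0,0],[0,0,0,0],[0,0,0,0],[0,0,0,0],[0,0,0,0]]

```text
time: 26.02
tool_pos: [446.0, 220.8, 144.0]
tcp_rot: [-3.057, 1.545, 0.093]
contact_force: [-0.3, -0.4, 0.4]
grip_width: 91.6
```

```bash
python3 go.py 437.5 240.2 65 90;  python3 - <<'E'
from h import *
c,*_=cap("scene"); cv2.imwrite("pics/s8.png",cv2.resize(c["color"][110:290,170:370,::-1],(660,594),interpolation=3))
E
```

```text
t 26.02 tcp [446.  220.8 144. ] F [-0.3 -0.4  0.4] w 91.6 phi -89.56 q6 1.88 toolx [ 0.026  0.002 -1.   ] 
 shift m [ 0.0788 -0.0193  0.0104] turn 0.44
```

View pics/s8.png

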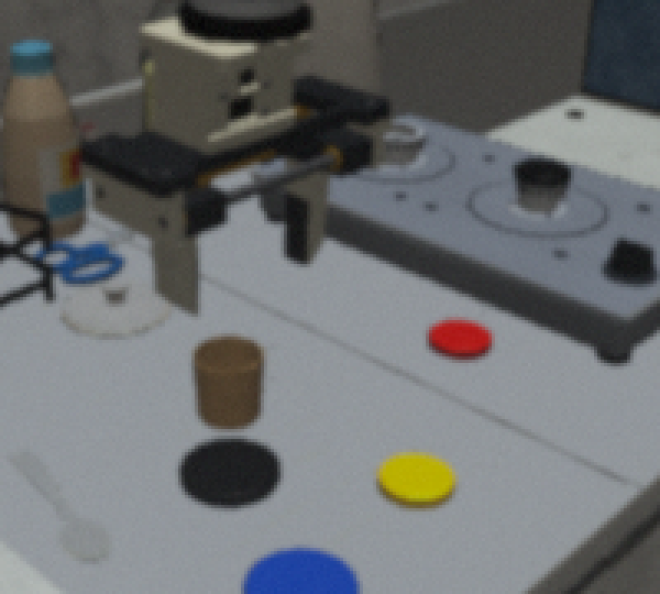

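The large cap (230,470) is clear of the cup (228,380). The large head sits in the rear socket (400,145). Descending to the cap.

Emit:
step_arm:
  targets:
    - [[0.005,-0.01,0.005,0.4],[0.025,-0.0193,0.0104,0.4],[0.055,-0.0193,0.0104,0.4],[0.0788,-0.0193,0.0104,0.4],[0.0788,-0.0193,0.0104,0.4]]

```text
time: 26.48
tool_pos: [434.9, 238.9, 61.1]
tcp_rot: [3.117, 1.553, -0.024]
contact_force: [-0.8, -0.4, 0.1]
grip_width: 91.8
```

Emit:
step_arm:
  targets:
    - [[0,0,0,0],[0,0,0,0],[0,0,0,0],[0,0,0,0],[0,0,0,0]]

```text
time: 26.9
tool_pos: [435.6, 239.1, 62.2]
tcp_rot: [-3.126, 1.551, 0.016]
contact_force: [-0.6, 0.2, 0.2]
grip_width: 91.9
```

```bash
python3 go.py 437.5 240.2 2 90
```

```text
t 26.9 tcp [435.6 239.1  62.2] F [-0.6  0.2  0.2] w 91.9 phi -90.0 q6 1.93 toolx [ 0.02  0.   -1.  ] 
 shift m [ 0.0602 -0.0011 -0.0007] turn 0.0
```

Emit:
step_arm:
  targets:
    - [[0.015,-0.0005,-0.0007,0],[0.035,-0.0011,-0.0007,0],[0.05,-0.0011,-0.0007,0],[0.0598,-0.0011,-0.0007,0],[0.0598,-0.0011,-0.0007,0]]

```text
time: 27.32
tool_pos: [436.9, 240.0, 1.3]
tcp_rot: [3.121, 1.553, -0.021]
contact_force: [-0.5, -0.8, 0.1]
grip_width: 91.5
```

Emit:
step_arm:
  targets:
    - [[0,0,0,0],[0,0,0,0],[0,0,0,0],[0,0,0,0],[0,0,0,0]]
  jaw: 1

```text
time: 27.73
tool_pos: [437.4, 240.3, 2.1]
tcp_rot: [-3.128, 1.551, 0.014]
contact_force: [-0.5, 0.6, 2.7]
grip_width: 66.9
```

Emit:
step_arm:
  targets:
    - [[0,0,0,0],[0,0,0,0],[0,0,0,0],[0,0,0,0],[0,0,0,0]]

```text
time: 28.15
tool_pos: [437.3, 240.2, 2.1]
tcp_rot: [-3.134, 1.551, 0.008]
contact_force: [-0.6, -1.0, 0.9]
grip_width: 66.9
```

```bash
python3 go.py 664.7 -196.4 125 90
```

```text
t 28.15 tcp [437.3 240.2   2.1] F [-0.6 -1.   0.9] w 66.9 phi -90.0 q6 1.93 toolx [ 0.019  0.    -1.   ] 
 shift m [-0.1185  0.4366 -0.2297] turn 0.0
```

Gripped at 66.9 mm. Lift and carry it to the rear burner.

Emit:
step_arm:
  targets:
    - [[-0.02,0,0,0],[-0.055,0,0,0],[-0.09,0,0,0],[-0.125,0,0,0],[-0.125,0,0,0]]

```text
time: 28.57
tool_pos: [438.1, 241.5, 133.1]
tcp_rot: [-3.005, 1.54, 0.136]
contact_force: [1.6, 0.2, -2.2]
grip_width: 66.3
```

Emit:
step_arm:
  targets:
    - [[0,0.03,-0.0155,0],[0,0.065,-0.034,0],[0,0.1,-0.052,0],[0,0.13,-0.067,0],[0,0.145,-0.0755,0]]

```text
time: 28.98
tool_pos: [514.8, 93.2, 134.1]
tcp_rot: [-3.037, 1.541, 0.103]
contact_force: [0.2, 0.6, -1.8]
grip_width: 66.7
```

Emit:
step_arm:
  targets:
    - [[0,0.03,-0.0155,0],[0,0.065,-0.034,0],[0,0.1,-0.052,0],[0,0.13,-0.067,0],[0,0.145,-0.0755,0]]

```text
time: 29.4
tool_pos: [590.9, -55.9, 134.7]
tcp_rot: [-3.068, 1.541, 0.069]
contact_force: [0.4, 0.1, -1.7]
grip_width: 66.8
```

Emit:
step_arm:
  targets:
    - [[0,0.03,-0.0155,0],[0,0.065,-0.034,0],[0,0.1,-0.052,0],[0,0.13,-0.067,0],[0,0.133,-0.069,0]]

```text
time: 29.82
tool_pos: [660.2, -195.3, 134.5]
tcp_rot: [-3.139, 1.541, -0.007]
contact_force: [-1.1, 0.8, -2.6]
grip_width: 66.7
```

Emit:
step_arm:
  targets:
    - [[0,0,0,0],[0,0,0,0],[0,0,0,0],[0,0,0,0],[0,0,0,0]]

```text
time: 30.23
tool_pos: [660.1, -194.0, 134.8]
tcp_rot: [-3.134, 1.541, -0.0]
contact_force: [0.4, -0.4, -2.9]
grip_width: 66.3
```

```bash
python3 go.py 664.7 -196.4 100 90
```

```text
t 30.23 tcp [ 660.1 -194.   134.8] F [ 0.4 -0.4 -2.9] w 66.3 phi -90.45 q6 1.17 toolx [ 0.03 -0.   -1.  ] 
 shift m [ 0.0349  0.0024 -0.0036] turn -0.45
```

Emit:
step_arm:
  targets:
    - [[0.01,0.001,-0.002,-0.4],[0.024,0.0024,-0.0045,-0.4],[0.038,0.0024,-0.005,-0.4],[0.048,0.0024,-0.005,-0.4],[0.048,0.0024,-0.005,-0.4]]

```text
time: 30.65
tool_pos: [664.8, -195.4, 82.8]
tcp_rot: [-3.035, 1.547, 0.106]
contact_force: [-0.7, -0.6, -2.5]
grip_width: 67.0
```

Emit:
step_arm:
  targets:
    - [[0,0,0,0],[0,0,0,0],[0,0,0,0],[0,0,0,0],[0,0,0,0]]

```text
time: 31.07
tool_pos: [665.1, -195.6, 83.5]
tcp_rot: [-3.061, 1.546, 0.08]
contact_force: [-0.2, -0.2, -2.2]
grip_width: 66.8
```

```bash
python3 go.py 664.7 -196.4 79.5 90
```

```text
t 31.07 tcp [ 665.1 -195.6   83.5] F [-0.2 -0.2 -2.2] w 66.8 phi -90.03 q6 1.16 toolx [ 0.025  0.002 -1.   ] 
 shift m [0.004  0.0008 0.0005] turn -0.03
```

Emit:
step_arm:
  targets:
    - [[0.001,0.0008,0.0005,0],[0.002,0.0008,0.0005,0],[0.003,0.0008,0.0005,0],[0.004,0.0008,0.0005,0],[0.004,0.0008,0.0005,0]]

```text
time: 31.48
tool_pos: [664.6, -196.4, 79.3]
tcp_rot: [-3.054, 1.546, 0.087]
contact_force: [-1.2, -0.3, -1.8]
grip_width: 66.6
```

Emit:
step_arm:
  targets:
    - [[0.0005,0,0,0],[0.001,0,0,0],[0.0013,0,0,0],[0.0013,0,0,0],[0.0013,0,0,0]]

```text
time: 31.9
tool_pos: [664.7, -196.4, 79.1]
tcp_rot: [-3.07, 1.545, 0.072]
contact_force: [-2.6, 1.5, 3.5]
grip_width: 66.7
```

Contact at the predicted height. Release, retreat and check.

Emit:
step_arm:
  targets:
    - [[0,0,0,0],[0,0,0,0],[0,0,0,0],[0,0,0,0],[0,0,0,0]]
  jaw: 0

```text
time: 32.32
tool_pos: [664.7, -196.4, 78.9]
tcp_rot: [-3.069, 1.545, 0.072]
contact_force: [-0.4, -0.4, -0.3]
grip_width: 91.1
```

Emit:
step_arm:
  targets:
    - [[0,0,0,0],[0,0,0,0],[-0.015,0,0,0],[-0.05,0,0,0],[-0.08,0,0,0]]

```text
time: 32.73
tool_pos: [662.1, -196.3, 159.0]
tcp_rot: [-3.023, 1.547, 0.118]
contact_force: [0.6, -0.0, 1.7]
grip_width: 92.1
```

Emit:
step_arm:
  targets:
    - [[-0.01,-0.035,0.017,0],[-0.02,-0.07,0.034,0],[-0.03,-0.105,0.05,0],[-0.03,-0.14,0.07,0],[-0.03,-0.17,0.09,0]]

```text
time: 33.15
tool_pos: [570.8, -24.5, 188.2]
tcp_rot: [-3.027, 1.546, 0.115]
contact_force: [1.0, 1.1, -0.8]
grip_width: 92.0
```

Emit:
step_arm:
  targets:
    - [[0,-0.035,0.017,0],[0,-0.065,0.035,0],[0,-0.085,0.05,0],[0,-0.1,0.06,0],[0,-0.1,0.06,0]]

```text
time: 33.57
tool_pos: [508.8, 78.3, 187.3]
tcp_rot: [-2.988, 1.546, 0.156]
contact_force: [-0.2, 0.7, 0.2]
grip_width: 91.8
```

Emit:
step_arm:
  targets:
    - [[0,0,0,0],[0,0,0,0],[0,0,0,0],[0,0,0,0],[0,0,0,0]]

```text
time: 33.98
tool_pos: [509.2, 77.5, 187.2]
tcp_rot: [-2.992, 1.546, 0.152]
contact_force: [0.2, 0.2, 0.1]
grip_width: 91.8
```

```bash
python3 - <<'E'
from go import *
c,*_=cap("scene"); a=cv2.resize(c["color"][125:195,270:370,::-1],(800,560),interpolation=3); cv2.imwrite("pics/s9.png",a)
cc,f,R,t=cap("top"); save(cc,"t9.png"); W=world(cc,f,R,t)
for n,(x,y) in {"L":(664.7,-196.4),"S":(488.8,-195.6),"cup":(500.3,180.7)}.items():
    m=(np.hypot(W[...,0]-x,W[...,1]-y)<45)&(W[...,2]>(25 if n=="cup" else 83))
    vs,us=np.nonzero(m)
    if len(us): 
        z=53 if n=="cup" else 95
        print(n,len(us),pix2w(us.mean(),vs.mean(),z,cc,f,R,t).round(1),"z",np.median(W[m][:,2]).round(1))
        P=W[m]; print(" plane",np.linalg.lstsq(np.c_[P[:,:2]-P[:,:2].mean(0),np.ones(len(P))],P[:,2],rcond=None)[0].round(3))
go(500,0,200)
E
```

```text
L 551 [ 663.3 -196.5   95. ] z 95.4
 plane [ 7.0000e-03 -1.2000e-02  9.5335e+01]
S 332 [ 488.6 -195.8   95. ] z 95.5
 plane [-3.0000e-03 -6.0000e-03  9.5428e+01]
cup 183 [560.5 199.5  53. ] z 524.4
 plane [  0.505  -7.875 396.818]
t 34.08 tcp [509.   77.7 187.2] F [ 0.4 -0.2  1. ] w 91.8 phi -89.88 q6 1.57 toolx [ 0.024  0.004 -1.   ] 
 shift m [-0.0133  0.0777  0.0089] turn 0.0
```

View pics/s9.png

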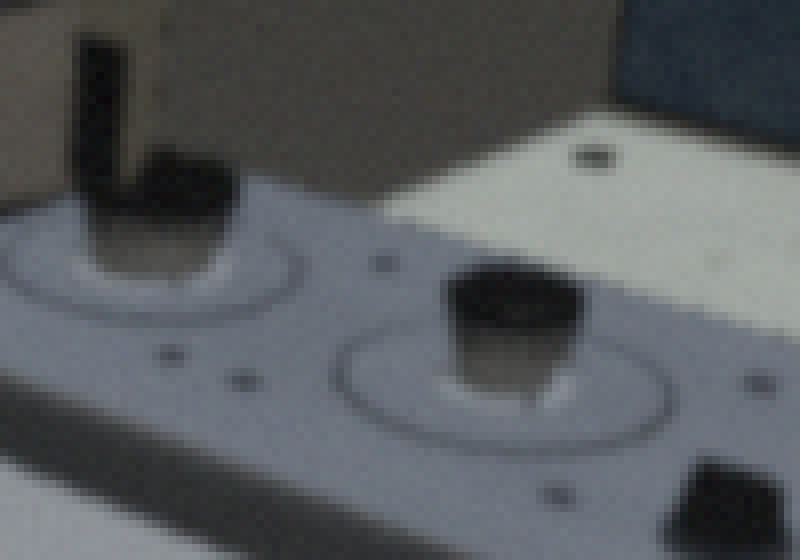

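View pics/t9.png

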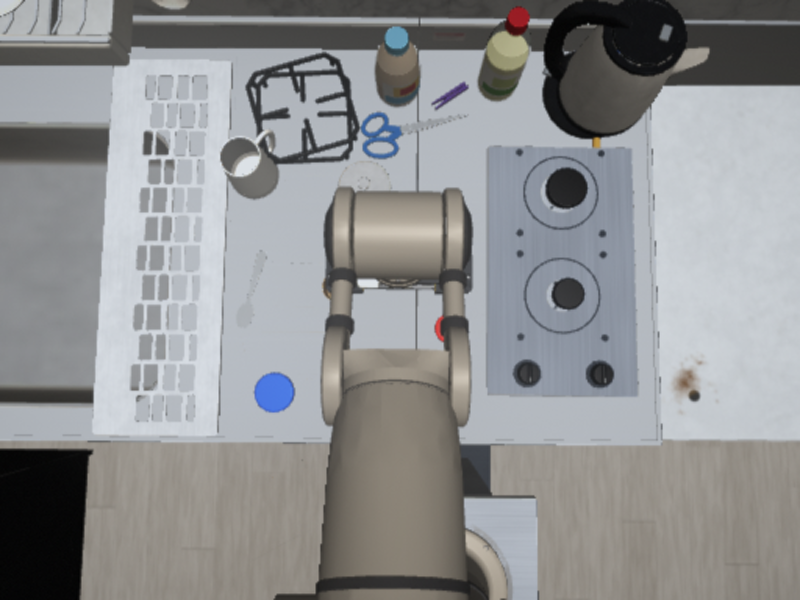

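Both cap tops measure 95.4 and 95.5 mm high (95 expected), level and centred over the sockets. The teaspoon and drain cover have not moved. Handing in.

```bash
python3 -c "
from plant import bot
print(bot.close_job())"
```

```text
the job is handed in; nothing more can be done
None
```

Both burners are back together and the job is handed in, at about 34 s of the 99 s allowed. The small head and cap are on the front socket, and the large head and cap are on the rear one.

**Seating:** in the last depth check the cap tops stood at 95.4 mm (large) and 95.5 mm (small), against 95 mm expected. Both were level within about 1°. Each part met contact within about 1 mm of its predicted seated height, with forces of 15 N or less.

**Centring:** the cap centres read within about 1.5 mm of the socket positions I used. The calibration is only good to about 2 mm.

**Bystanders:** the teaspoon and drain cover looked unmoved in the last top picture. The arm hid the cup there, so that check of it failed. It was standing undisturbed in the last scene picture, before I picked up the large cap. I kept clear of it after that, but did not see it again.

**Tool tilt:** the tool built up a lean of up to about 2° over the moves, which I could not correct through the interface. It had no visible effect on the seating.

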